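# Hang the tube rack up to dry

### The arm

A 7-joint arm with a two-finger parallel gripper is mounted at the origin on the work surface. World frame = base frame: x ahead of the robot, y to its left, z up, the work surface at z = 0. Lengths are in m, angles in degrees, forces in N, time in s.
With the tool pointing down it reaches from about 0.425 to 0.875 m from the base axis. Payload 4.7 kg.
Tool frame: the origin (TCP) lies at the very end of the fingers, on their centre line; the grasp point (between the pads) lies 19 mm behind it; z points along the fingers, y is the line along which they close (so a half turn about z gives the same grasp; the last joint's range is limited). The gripper opens to 87 mm and grips with 3 to 60 N. Pads are 19 mm wide; open, the fingers measure 117 mm over their backs; the gripper's body (75 mm by 190 mm) begins 51 mm behind the grasp point.
Start: joints at [69.162, 18.392, -4.016, 83.108, 1.295, 78.541, -3.26], TCP at [0.24, -0.604, 0.223] pointing down, gripper open.
Joint ranges: [-163.93, 163.93], [-17.29, 119.83], [-79.2, 71.16], [3.27, 140.29], [-89.18, 269.18], [5.43, 117.66], [-154.24, 154.24]. Speed limits (degrees/s): [147.25, 147.25, 180, 180, 180, 180, 180].

### API

Orientations are given as [roll, pitch, yaw] about the fixed x, y, z axes, in that order (R = Rz(yaw) Ry(pitch) Rx(roll)).
In Python, from cell import get_obs, cams, ticket, finder gives the robot as it stands.
- The arm moves only by the shell command python3 -m creep 'ROWS' [FORCE]. ROWS is text: rows parted by semicolons, each of 5 numbers parted by spaces: the shift along the world's x, y, z in m, then the turn about the world's z in degrees, then the finger opening in m, from 0 to 0.087. A call has 1 to 8 rows; each row shifts and turns the commanded pose from where the row before left it; what a row does not reach is not made up. A row lasts 1/8 s, in which the tool goes at most 62.5 mm and 10.7 degrees, less where a joint would pass 70% of its speed; a pose out of reach is approached as far as the arm can. A call with a gripper value outside its range is refused whole. The fingers move at their own pace and stop on an object; FORCE is the grip in N (left out, the last holds). Time passes only in rows, so rows that do not move let the fingers close. It gives the time, the measured TCP pose, the force, the opening and the grip force at its end, in the units of the state.
- get_obs(): the state, without advancing time (a new reading comes with each control period).
- cams.read_camera(name): name is "scene" or "side" or "wrist"; returns the picture (480x640x3 uint8, red, green, blue); there is no depth.
- cams.calibration(name): a dict with "fx", "fy", "cx", "cy" (pixels), "k1" (the pictures are not rectified: a ray, as slopes to the right and down, at radius r is drawn at 1 + k1 r^2 times it, then the intrinsics apply), "extrinsics" (4x4, takes a point from world to camera coordinates). Camera axes: x right, y down, z forward; pixel columns grow to the right and rows downward; lengths in m; the calibration is good to about 2 mm. A picture is of the moment at which its call begins: read the wrist's pose just before it. calibration takes no time and is no camera call; for the wrist camera it gives the pose at the moment of the call.
- ticket.sign_off(): hands the job in; it is judged then, once.
Trained networks look in the newest picture that a camera, given by its name, has taken for a name from the list of things; names that differ only in an ending like _2 or _b are one class to them, and where a whole thing is asked for, a point or a joint stands for the part that bears it (a point fixed in the world has none). Each returns a list of dicts, best first, with "p" (0 to 1); they miss things now and then, are a little off and sometimes report something else, mostly with a low value. They report only what shows in the picture. A call takes as long as a camera call. They do not tell look-alikes from the thing itself.
- finder.masks_of(name, camera): "mask" (480x640 bool, what is visible of it) and "xy" ([column, row] in pixels, amid what is visible of it).
- finder.tip_of(name, camera): "xy" ([column, row] in pixels: a listed point, or the origin of a listed thing).
The state is a dict: "time_s": time; "qpos": joint angles; "joint_velocities": joint speeds; "effort": joint torques, N m; "tool_pos": TCP position; "tool_rot": TCP orientation; "force": force on the tool from outside, world axes, zero at the start; "wrist_torque": the same for the moment, N m; "grip_width": finger opening in m; "grasp_force": force on a finger pad.
Only numpy, scipy, OpenCV 4.12 (cv2) and the standard library are available. Lean on these libraries where they do the work, as an engineer would, in place of code of your own. Each camera call takes 0.05 s, during which the arm holds its last target. There are 200 camera calls.

### The job

Lift the small steel tube rack out of the bench bath, set it down gently on the drip tray so that it stands there by itself, and let go of it. Then pick it up again and hang it by its ring on the hook of the stand, left hanging still. Keep the rack upright all the way and leave the other things on the bench where they are.

Things in the scene. Friction and masses are not known exactly. Their poses are not given: they have to be found in the camera images.
- rack: Loose steel tube rack, 0.25 kg: flat-sided box 90 (x) x 48 (y) x 44 mm high, dark holes on top, with an upright dark ring on the middle of its top. Origin: centre of its underside; z up. It starts in the bath's well, where only the ring can be reached. Fingers pinching the ring fill its hole; held by its two long sides (48 mm apart), the ring stays free between the fingers.
- rack_ring (a point): Centre of the hole of the rack's ring, 68 mm above its underside. The ring is a round bar 8 mm thick bent to a circle, 40 mm outside and 24 mm inside diameter, in the rack's y-z plane (the hole runs along the rack's x); its top is 88 mm above the underside.
- bath: Fixed white bench bath with blue top deck, empty, 90 mm high. Origin on the bench under the centre of its well; the housing reaches from x = -122 to +85 mm, y = -75 to +75 mm. Well: 110 (x) x 56 (y) mm, floor 16 mm and rim 90 mm above the bench; the rack's ring stands 14 mm out of it.
- tray: Fixed white drip tray, 200 (x) x 150 (y) mm outside, rim 12 mm high and 4 mm thick, floor 4 mm thick. Origin: centre of its underside, on the bench.
- stand: Fixed steel hook stand: base plate 12 mm thick (x -40 to +110, y -55 to +55 mm), a 12 mm round post at x = +75 mm, and from its top a level round arm, 7 mm thick, running in the stand's -x direction to a short upturned tip; nothing stands above the arm. Origin on the bench under point hook_rest; z up.
- hook_rest (a point): Point on the centre line of the arm, 190 mm above the bench, 75 mm from the post's axis, where the ring may hang. The arm is level from the post to 30 mm beyond this point on the tip's side. With the ring hanging here its hole centre is about 8.5 mm lower.
- hook_tip (a point): Centre of the round end of the upturned tip: 42 mm in the stand's -x direction from hook_rest and 8 mm higher (its top is 11.5 mm above the arm's centre line).
- bottle: Bystander: amber bottle, 60 mm diameter, 130 mm high. Origin: centre of its underside.
- beaker: Bystander: white plastic cup, 68 mm diameter, 85 mm high. Origin: centre of its underside.
- tipbox: Bystander: blue box with white lid, 85 x 120 x 62 mm high. Origin: centre of its underside.
- tuberack: Bystander: low blue plastic rack with small white caps, 80 x 120 x 37 mm high. Origin: centre of its underside.
Things that resemble listed ones, but are neither listed nor needed, are in the scene too. Of the things that look like the stand, the largest one is meant. Leave any red look-alike of the rack alone.

How it is judged:
By the outcome, as a careful person would: the job done as asked, in the order asked, and still so for the second after the job is handed in, with the robot touching nothing.
It also fails if it takes over 70 s, if anything falls off the work surface, if the arm or the gripper's body presses on something with over 40 N, if the wrist force passes 120 N, or if a joint passes its speed limit or range.

## Working session

There is one attempt and no reset: what is moved stays moved. The work goes in short steps, Python scripts to look and compute and a shell command to move; the robot and the scene stay as the last step left them, time stands still between calls to the robot, and variables do not carry over. Pictures are saved under pics/ and viewed, at most 12 in all, crops included, and the job is handed in when it is done.

```bash
mkdir -p pics; ls; cat > h.py <<'E'
import numpy as np, cv2
from cell import get_obs, cams, ticket, finder
def K(c):
    return np.array([[c["fx"],0,c["cx"]],[0,c["fy"],c["cy"]],[0,0,1.]]), np.array([c["k1"],0,0,0,0.])
def ray(cam,xy,c=None):
    c=c or cams.calibration(cam); k,d=K(c); E=np.array(c["extrinsics"])
    p=cv2.undistortPoints(np.array([[xy]],float),k,d)[0,0]
    return -E[:3,:3].T@E[:3,3], E[:3,:3].T@np.array([p[0],p[1],1])
def at_z(cam,xy,z,c=None):
    o,d=ray(cam,xy,c); return o+d*(z-o[2])/d[2]
def tri(rs):
    A=0;b=0;
    for o,d in rs:
        d=d/np.linalg.norm(d);P=np.eye(3)-np.outer(d,d);A=A+P;b=b+P@o
    p=np.linalg.solve(A,b)
    return p,[round(float(np.linalg.norm(np.cross(p-o,d/np.linalg.norm(d))))*1000,1) for o,d in rs]
def proj(cam,P,c=None):
    c=c or cams.calibration(cam); k,d=K(c); E=np.array(c["extrinsics"])
    return cv2.projectPoints(np.atleast_2d(np.array(P,float)),cv2.Rodrigues(E[:3,:3])[0],E[:3,3],k,d)[0][:,0]
def save(cam,name):
    im=cams.read_camera(cam); cv2.imwrite(f"pics/{name}.png",im[:,:,::-1]); return im
E
python3 - <<'E'
from h import *
np.set_printoptions(precision=3,suppress=True)
o=get_obs();print(o["time_s"],o["tool_pos"],o["tool_rot"],o["grip_width"])
for c in("scene","side"):
    save(c,c+"0"); print(c,ray(c,(320,240)))
    for n in("rack","rack_ring","bath","tray","stand","hook_rest","hook_tip","bottle","beaker","tipbox","tuberack"):
        print(n,[(np.round(r["xy"]).tolist(),round(r["p"],2)) for r in finder.tip_of(n,c)][:4])
E
```

```text
pics
0.0 [ 0.24  -0.604  0.221] [-179.892    0.004   21.647] 0.08735595862025629
scene (array([1.212, 0.486, 0.947]), array([-0.57 , -0.458, -0.682]))
rack [([359.0, 438.0], 0.85), ([422.0, 367.0], 0.57)]
rack_ring [([358.0, 420.0], 0.78), ([230.0, 351.0], 0.72), ([423.0, 352.0], 0.61), ([353.0, 280.0], 0.6)]
bath [([419.0, 373.0], 0.97)]
tray [([353.0, 281.0], 0.69)]
stand [([270.0, 248.0], 0.95), ([196.0, 240.0], 0.93), ([261.0, 199.0], 0.91)]
hook_rest [([186.0, 199.0], 0.81), ([257.0, 165.0], 0.7), ([265.0, 188.0], 0.69)]
hook_tip [([195.0, 190.0], 0.67), ([278.0, 179.0], 0.64), ([267.0, 157.0], 0.56)]
bottle [([297.0, 387.0], 0.97)]
beaker [([229.0, 349.0], 0.8)]
tipbox [([495.0, 293.0], 0.61), ([424.0, 348.0], 0.52)]
tuberack [([322.0, 198.0], 0.61)]
side (array([0.313, 0.637, 0.993]), array([ 0.199, -0.617, -0.761]))
rack [([162.0, 358.0], 0.84), ([245.0, 388.0], 0.58)]
rack_ring [([239.0, 369.0], 0.83), ([153.0, 343.0], 0.62)]
bath [([245.0, 389.0], 0.8)]
tray [([340.0, 302.0], 0.82), ([353.0, 171.0], 0.72)]
stand [([406.0, 200.0], 0.89), ([351.0, 229.0], 0.83), ([332.0, 178.0], 0.82)]
hook_rest [([355.0, 167.0], 0.69), ([410.0, 160.0], 0.69), ([331.0, 138.0], 0.6)]
hook_tip [([369.0, 172.0], 0.97), ([424.0, 164.0], 0.72), ([246.0, 388.0], 0.19)]
bottle [([203.0, 300.0], 0.69)]
beaker [([225.0, 247.0], 0.69), ([371.0, 172.0], 0.28)]
tipbox [([383.0, 447.0], 0.75)]
tuberack [([441.0, 242.0], 0.83), ([243.0, 389.0], 0.46)]
```

View pics/scene0.png

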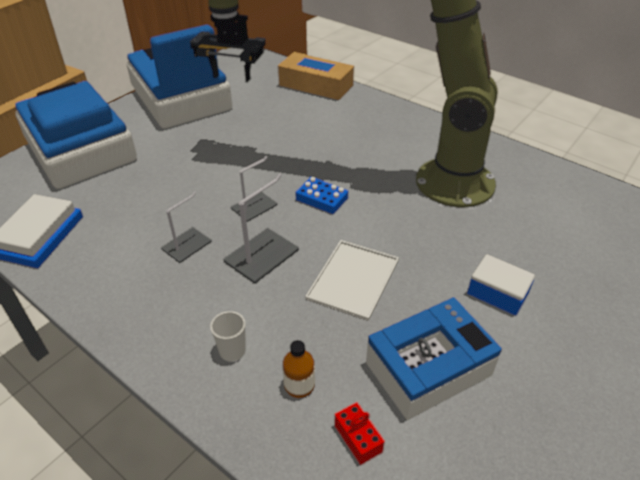

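View pics/side0.png

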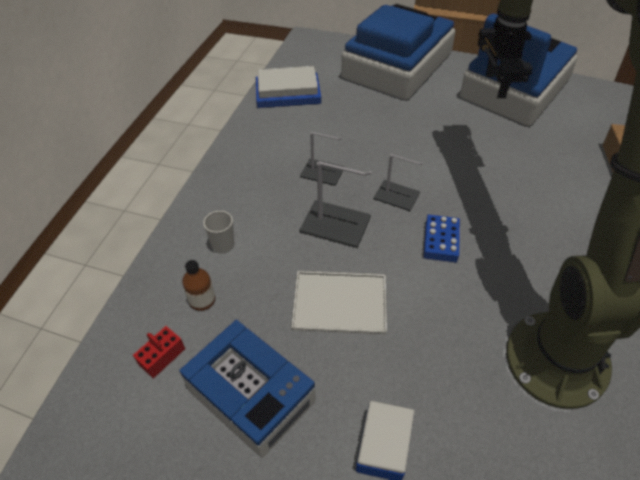

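The scene view shows the grey rack in the bath at (422,352), the red look-alike at (359,438), and stands at (262,253), the largest, plus (254,205) and (186,244). The tray is at (353,278). The side view shows rack (239,370), red (160,350), and the largest stand's base at (335,223) with its tip at (369,172).

Candidates: rack is grey (422,352), not red (359,438). Stand is (262,253), not the smaller (254,205) or (186,244). I'll check both in one crop.

```bash
python3 - <<'E'
from h import *
s=cv2.imread("pics/scene0.png");d=cv2.imread("pics/side0.png")
def cr(im,x,y,w=133,h=100): return cv2.resize(im[y:y+h,x:x+w],(400,300),interpolation=cv2.INTER_CUBIC)
cv2.imwrite("pics/crop.png",np.vstack([np.hstack([cr(s,368,300),cr(d,180,320)]),np.hstack([cr(s,200,150,133,133*3//4+30) if 0 else cr(s,190,170,140,110),cr(d,280,145)])]))
np.set_printoptions(precision=4,suppress=True)
print("ring",tri([ray("scene",(423,352)),ray("side",(239,369))]))
print("tip",tri([ray("scene",(281,178)),ray("side",(369,172))]))
print("tray",at_z("scene",(353,281),0),at_z("side",(340,302),0.0))
print("stand",tri([ray("scene",(270,248)),ray("side",(351,229))]))
print("bath",at_z("scene",(419,373),0),at_z("side",(245,389),0))
E
```

```text
ring (array([0.6034, 0.2425, 0.0736]), [3.6, 3.6])
tip (array([ 0.4764, -0.2178,  0.1965]), [5.1, 5.1])
tray [ 0.4819 -0.0037 -0.    ] [ 0.4765 -0.0105  0.    ]
stand (array([ 0.5117, -0.2333, -0.0093]), [0.4, 0.4])
bath [0.6021 0.246  0.    ] [0.5984 0.2437 0.    ]
```

View pics/crop.png

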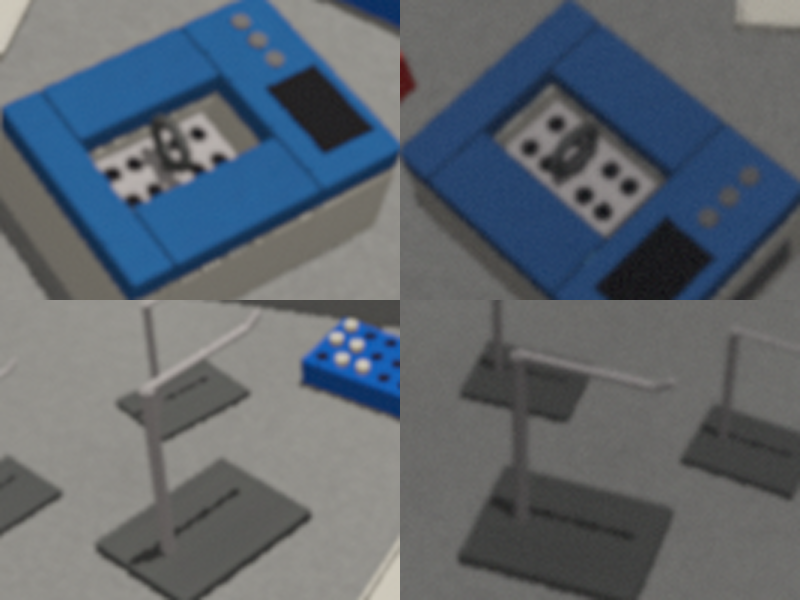

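The crop confirms the choice: a grey rack with a dark ring (scene ≈(424,348), side ≈(238,370)) and the large stand, whose arm ends at scene (280,176) and side (370,173). Next I'll fit the poses.

```bash
cat >> h.py <<'E'
from scipy.optimize import least_squares
def fit(obs,x0):
    "obs: list of (cam, model xyz mm, pixel); planar pose x,y,yaw(deg)"
    cal={c:cams.calibration(c) for c,_,_ in obs}
    def f(v):
        a=np.radians(v[2]);R=np.array([[np.cos(a),-np.sin(a),0],[np.sin(a),np.cos(a),0],[0,0,1]])
        return np.concatenate([proj(c,R@(np.array(m)/1000.)+[v[0],v[1],0],cal[c])[0]-p for c,m,p in obs])
    r=least_squares(f,x0,loss="soft_l1",x_scale=[.01,.01,5]); return r.x,r.fun.reshape(-1,2)
E
python3 - <<'E'
from h import *
np.set_printoptions(precision=4,suppress=True)
S="scene";D="side"
st=[(S,(75,0,193),(241.8,201.2)),(S,(-42,0,198),(280.3,175.5)),(S,(-40,55,12),(298.5,248.8)),(S,(-40,-55,12),(267.7,228.7)),(S,(110,-55,12),(224,260.5)),
(D,(75,0,193),(319.2,162.7)),(D,(-42,0,198),(370,173)),(D,(110,-55,12),(316,200.3)),(D,(-40,-55,12),(370.4,215.7)),(D,(110,55,12),(300,231)),(D,(-40,55,12),(358.8,244.5))]
print("stand",*fit(st,[.51,-.23,-23]))
b=[(S,(85,-75,90),(369.7,336)),(S,(-122,-75,90),(456,300)),(S,(-122,75,90),(500.3,348.3)),(S,(85,75,90),(412.9,398.3)),
(D,(85,75,90),(181,371.7)),(D,(85,-75,90),(236.5,321)),(D,(-122,-75,90),(313,383.3)),(D,(-122,75,90),(262,446))]
for y0 in(0,90,180,-90):
  v,r=fit(b,[.6,.245,y0])
  if abs(r).max()<15: print("bath",v,r)
print("ring@84",at_z(S,(424.5,348.3),.084),at_z(D,(238.2,370),.084))
for c,ps in((S,[(343,242),(398,257),(360,316),(306,296)]),(D,[(295,272),(386,275),(386,330),(293,328)])):
    P=np.array([at_z(c,p,.012)[:2] for p in ps]);print("tray",P.mean(0),P.tolist())
E
```

```text
stand [ 0.5152 -0.2216 -2.4189] [[ 0.2669  0.1111]
 [-0.1878 -1.0599]
 [ 1.5873 -2.6216]
 [-0.0613 -2.2502]
 [-1.1433 -1.9525]
 [-0.1129  0.4907]
 [ 0.0286  0.4332]
 [-1.8982 -0.0709]
 [ 0.4641 -1.1583]
 [-1.5935 -0.1361]
 [-1.0143  2.2242]]
bath [  0.5975   0.2519 -23.4487] [[-0.6302 -0.8452]
 [-0.2879 -4.1673]
 [ 4.662   0.3481]
 [ 1.4066 -2.4708]
 [-3.8521  0.2665]
 [-1.0824 -1.029 ]
 [ 1.9623  0.4244]
 [-5.4722 -0.9831]]
bath [  0.5975   0.2519 -23.4487] [[-0.6302 -0.8452]
 [-0.2879 -4.1673]
 [ 4.662   0.3481]
 [ 1.4066 -2.4708]
 [-3.8521  0.2665]
 [-1.0824 -1.029 ]
 [ 1.9623  0.4244]
 [-5.4722 -0.9831]]
bath [  0.5975   0.2519 -23.4487] [[-0.6302 -0.8452]
 [-0.2879 -4.1673]
 [ 4.662   0.3481]
 [ 1.4066 -2.4708]
 [-3.8521  0.2665]
 [-1.0824 -1.029 ]
 [ 1.9623  0.4244]
 [-5.4722 -0.9831]]
ring@84 [0.603  0.2469 0.084 ] [0.6006 0.2454 0.084 ]
tray [ 0.4801 -0.0075] [[0.4018060345296487, -0.09247996895103061], [0.3628534569368731, 0.04095043797644027], [0.5641611877061159, 0.07418673313127006], [0.591571901551876, -0.05250026176430911]]
tray [ 0.4759 -0.0071] [[0.5946529881190468, -0.05128385373264244], [0.3952852730457458, -0.10326409321778862], [0.3629018210438126, 0.03703383312146169], [0.5507074592810559, 0.08928568438022122]]
```

```bash
python3 -m creep '0 0 .055 0 .087; 0 0 .055 0 .087; .04 .033 0 3 .087; .04 .033 0 3 .087; .04 .033 0 3 .087; .04 .033 0 3 .087; .04 .033 0 3 .087; .028 .046 0 3 .087'; python3 -m creep '.028 .046 0 3 .087; .028 .046 0 3 .087; .028 .046 0 3 .087; .028 .046 0 3 .087; .01 .052 0 3 .087; .01 .052 0 3 .087; .01 .052 0 3 .087; .01 .052 0 3 .087'
```

```text
time_s: 2.2
tool_pos: [0.4691, -0.3922, 0.3321]
tool_rot: [-180.0, -0.0, 39.7]
force: [1.2, 1.1, 1.7]
grip_width: 0.0869
grasp_force: 0.0
time_s: 3.2
tool_pos: [0.6199, 0.0003, 0.3328]
tool_rot: [180.0, 0.0, 63.7]
force: [0.9, -0.1, 0.6]
grip_width: 0.087
grasp_force: 0.0
```

```bash
python3 -m creep '-.005 .05 0 3 .087; -.005 .05 0 0 .087; -.005 .05 0 0 .05; -.005 .05 0 0 .05; 0 0 0 0 .05; 0 0 0 0 .05; 0 0 0 0 .05';python3 - <<'E'
from h import *
np.set_printoptions(precision=4,suppress=True)
save("wrist","w1"); print(ray("wrist",(320,240)), get_obs()["tool_pos"])
for n in("rack_ring","rack","bath"):
    for r in finder.tip_of(n,"wrist"): print(n,r["xy"],r["p"],at_z("wrist",r["xy"],.084 if n=="rack_ring" else .016))
E
```

```text
time_s: 4.08
tool_pos: [0.6004, 0.1968, 0.3325]
tool_rot: [180.0, 0.0, 66.5]
force: [-0.4, 0.2, -0.9]
grip_width: 0.0516
grasp_force: 0.0
(array([0.628 , 0.2617, 0.4944]), array([-0.1067, -0.2298, -0.9674])) [0.6004 0.1969 0.3325]
rack_ring [478.6, 97.2] 0.82 [0.785  0.2357 0.084 ]
rack_ring [302.7, 163.3] 0.7 [0.5989 0.2463 0.084 ]
rack [458.1, 101.2] 0.65 [0.7878 0.237  0.016 ]
rack [306.1, 158.6] 0.64 [0.6    0.2474 0.016 ]
```

View pics/w1.png

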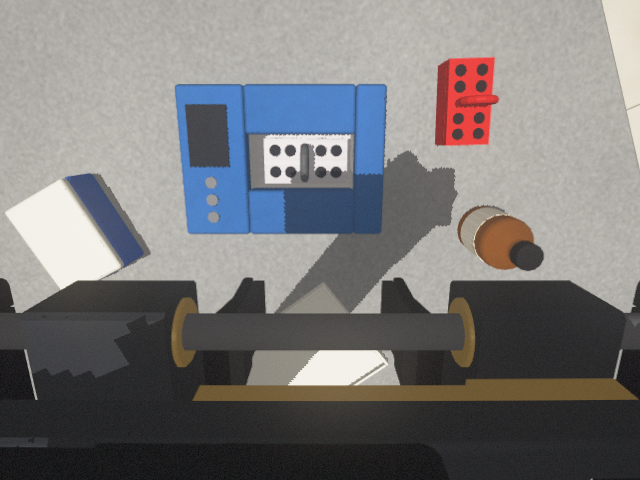

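The wrist view shows the grey rack with its ring at about (305,162) and its top from (264,137) to (352,182). The red look-alike is well away at (465,100).

```bash
python3 - <<'E'
from h import *
np.set_printoptions(precision=4,suppress=True)
c=cams.calibration("wrist")
A=lambda p,z:at_z("wrist",p,z,c)[:2]
def ang(a,b): d=b-a; return np.degrees(np.arctan2(d[1],d[0]))
d=[A(p,.09) for p in((177,85),(386,84),(383,233),(189,234))]
print("bath len",np.linalg.norm(d[1]-d[0]),np.linalg.norm(d[2]-d[3]),ang(d[0],d[1]),ang(d[3],d[2]),ang(d[3],d[0]),ang(d[2],d[1]))
h=[A(p,.06) for p in((275,150),(336,150),(336,172),(275,172))]
print("holes",ang(h[0],h[1]),ang(h[3],h[2]),np.mean(h,0))
r=[A(p,.06) for p in((264,137),(349,135),(352,185))]
print("rack",ang(r[0],r[1]),np.linalg.norm(r[1]-r[0]))
print("ring",A((305,162),.084),A((305,162),.1))
E
```

```text
bath len 0.20215603036708937 0.20610751474646447 -23.246299761577838 -23.153898354209943 66.12256044164086 67.64954186137993
holes -23.46230065841105 -23.460689202896834 [0.6008 0.247 ]
rack -22.15876152741297 0.09104043185012108
ring [0.6014 0.2472] [0.6024 0.2478]
```

```bash
python3 -m creep '.0006 .05 -.04 0 .05; 0 0 -.055 0 .05; 0 0 -.055 0 .05; 0 0 -.055 0 .05; 0 0 -.03 0 .05; 0 0 -.02 0 .05; 0 0 -.011 0 .05; 0 0 0 0 .05' 20; python3 -c "
from h import *
save('wrist','w2')"; python3 -m creep '0 0 0 0 0; 0 0 0 0 0; 0 0 0 0 0; 0 0 0 0 0; 0 0 0 0 0' 25
```

```text
time_s: 5.28
tool_pos: [0.6006, 0.2476, 0.0677]
tool_rot: [180.0, -0.0, 66.6]
force: [0.3, -0.1, 0.4]
grip_width: 0.0495
grasp_force: 0.0
time_s: 5.95
tool_pos: [0.6005, 0.2475, 0.0676]
tool_rot: [180.0, -0.0, 66.6]
force: [1.6, -0.3, -0.2]
grip_width: 0.0079
grasp_force: 0.4
```

```bash
python3 -m creep '0 0 0 0 0; 0 0 0 0 0; 0 0 .005 0 0; 0 0 .01 0 0; 0 0 .015 0 0; 0 0 .03 0 0; 0 0 .03 0 0; 0 0 0 0 0' 30
```

```text
time_s: 6.95
tool_pos: [0.6021, 0.2489, 0.1615]
tool_rot: [179.7, -0.3, 66.7]
force: [-0.1, -0.1, -2.7]
grip_width: 0.0071
grasp_force: 30.0
```

```bash
python3 -m creep '0 0 .03 0 0; -.008 -.016 .01 1 0; -.016 -.034 0 3 0; -.02 -.042 0 4 0; -.023 -.048 0 4 0; -.023 -.048 0 4 0; -.018 -.036 0 3 0; -.011 -.022 0 2 0'; python3 -m creep '-.004 -.01 0 0 0; 0 0 0 0 0; 0 0 0 0 0; 0 0 0 0 0'; python3 - <<'E'
from h import *
for n in("scene","side"): save(n,n+"1")
a=cv2.imread("pics/scene1.png")[180:380,220:486];b=cv2.imread("pics/side1.png")[220:420,230:496]
cv2.imwrite("pics/c1.png",np.hstack([cv2.resize(a,(400,300)),cv2.resize(b,(400,300))]))
E
```

```text
time_s: 7.95
tool_pos: [0.4797, -0.0009, 0.1968]
tool_rot: [-179.9, 0.1, 87.6]
force: [0.5, 0.4, -2.7]
grip_width: 0.0073
grasp_force: 30.0
time_s: 8.45
tool_pos: [0.4777, -0.0071, 0.1975]
tool_rot: [-180.0, -0.0, 87.8]
force: [0.6, -0.7, -2.3]
grip_width: 0.0074
grasp_force: 30.0
```

View pics/c1.png

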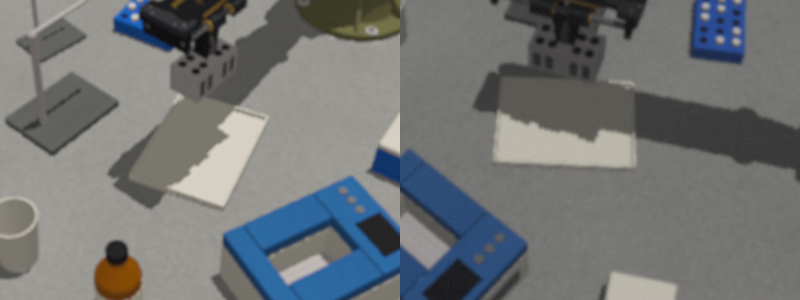

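The rack is held upright over the tray (left crop (205,70), right crop (568,50)) and the bath is empty. Lowering now.

```bash
python3 -m creep '0 0 -.02 0 0; 0 0 -.04 0 0; 0 0 -.04 0 0; 0 0 -.02 0 0; 0 0 -.01 0 0; 0 0 -.004 0 0; 0 0 -.002 0 0; 0 0 0 0 0'
```

```text
time_s: 9.55
tool_pos: [0.4779, -0.0084, 0.0622]
tool_rot: [179.9, 0.0, 87.6]
force: [0.6, -0.3, -1.2]
grip_width: 0.0074
grasp_force: 30.0
```

```bash
python3 -m creep '0 0 -.001 0 0; 0 0 -.001 0 0;0 0 -.001 0 0;0 0 0 0 0'; python3 -m creep '0 0 -.001 0 0; 0 0 -.001 0 0;0 0 0 0 0'
```

```text
time_s: 10.05
tool_pos: [0.4772, -0.0084, 0.0585]
tool_rot: [-180.0, 0.0, 87.6]
force: [0.3, -0.1, -2.9]
grip_width: 0.007
grasp_force: 30.0
time_s: 10.42
tool_pos: [0.4772, -0.0084, 0.0564]
tool_rot: [-180.0, 0.0, 87.6]
force: [0.7, 0.3, -1.0]
grip_width: 0.0073
grasp_force: 30.0
```

```bash
python3 -m creep '0 0 -.001 0 0; 0 0 0 0 0'; python3 -m creep '0 0 -.001 0 0; 0 0 0 0 0'
```

```text
time_s: 10.68
tool_pos: [0.4774, -0.0084, 0.0555]
tool_rot: [180.0, 0.0, 87.6]
force: [0.4, -0.3, -1.0]
grip_width: 0.0072
grasp_force: 30.0
time_s: 10.92
tool_pos: [0.4774, -0.0083, 0.0555]
tool_rot: [-180.0, 0.0, 87.7]
force: [-3.9, -0.2, 7.1]
grip_width: 0.0072
grasp_force: 30.0
```

Contact at the expected height (0.0555). Releasing.

```bash
python3 -m creep '0 0 .0005 0 0; 0 0 0 0 .05; 0 0 0 0 .05; 0 0 0 0 .05; 0 0 0 0 .05; 0 0 .02 0 .05; 0 0 .05 0 .05; 0 0 .06 0 .08'; python3 -m creep '0 0 .06 0 .08; 0 0 .06 -10 .08; 0 -.01 0 -10 .08; 0 -.01 0 -10 .08; 0 -.01 0 -10 .08; 0 -.01 0 -10 .08; 0 -.01 0 -10 .08; 0 -.01 0 -10 .08'; python3 -m creep '0 -.005 0 -10 .08; 0 -.005 0 -10 .08; 0 0 0 0 .08; 0 0 0 0 .08'
python3 - <<'E'
from h import *
for n in("scene","wrist"): save(n,n+"2")
a=cv2.imread("pics/scene2.png")[180:380,270:403];b=cv2.imread("pics/wrist2.png")
cv2.imwrite("pics/c2.png",np.hstack([cv2.resize(a,(200,300)),cv2.resize(b,(400,300))]))
for n in("rack_ring","rack"):
    for r in finder.tip_of(n,"wrist"): print(n,r["xy"],r["p"],at_z("wrist",r["xy"],.072 if n=="rack_ring" else .004))
E
```

```text
time_s: 11.92
tool_pos: [0.4764, -0.0083, 0.1856]
tool_rot: [-179.9, -0.0, 87.7]
force: [1.0, -0.9, -0.1]
grip_width: 0.0544
grasp_force: 0.0
time_s: 12.92
tool_pos: [0.4773, -0.0686, 0.305]
tool_rot: [180.0, 0.0, 17.3]
force: [0.4, -0.1, 0.7]
grip_width: 0.0802
grasp_force: 0.0
time_s: 13.42
tool_pos: [0.4773, -0.0781, 0.305]
tool_rot: [-180.0, 0.0, -2.2]
force: [-0.2, 0.2, -0.1]
grip_width: 0.0802
grasp_force: 0.0
rack_ring [259.4, 212.9] 0.62 [ 0.47520237 -0.01281071  0.072     ]
rack_ring [528.2, 180.5] 0.61 [ 0.49777349 -0.2849241   0.072     ]
rack [264.5, 199.1] 0.72 [ 0.4791901  -0.00856996  0.004     ]
```

View pics/wrist2.png

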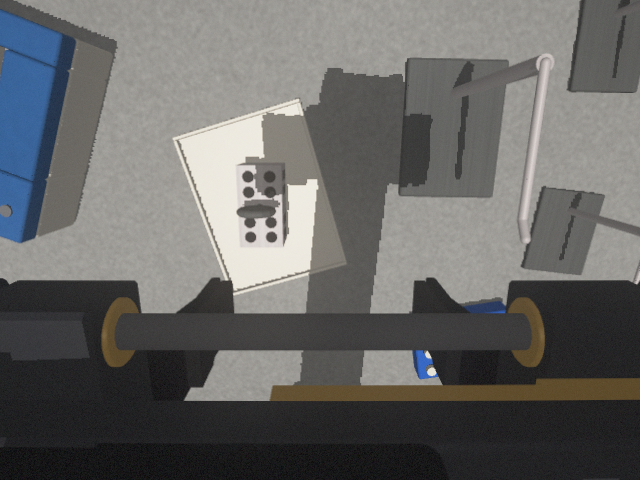

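The rack stands by itself on the tray, with its ring at (256,212) and its top from (237,164) to (285,247). This view also shows the stand: base (406,58)–(492,196), post top (545,62), tip (525,240). I'll measure both.

```bash
python3 - <<'E'
from h import *
np.set_printoptions(precision=4,suppress=True)
c=cams.calibration("wrist"); A=lambda p,z:at_z("wrist",p,z,c)[:2]
h=[A(p,.048) for p in((247.5,177),(269.5,177),(250,237),(271.5,237))]
ang=lambda a,b:np.degrees(np.arctan2(*(b-a)[::-1]))
print("rack",np.mean(h,0),ang(h[2],h[0]),ang(h[3],h[1]),"ring",A((256,212),.092))
w=[("wrist",(110,55,12),(406,58)),("wrist",(110,-55,12),(508,62)),("wrist",(-40,-55,12),(492,196)),("wrist",(-40,55,12),(400,195)),("wrist",(75,0,193),(545,62)),("wrist",(-42,0,198),(524,237))]
print("stand w",*fit(w,[.51,-.22,0]))
S="scene";D="side"
st=[(S,(75,0,193),(241.8,201.2)),(S,(-42,0,198),(280.3,175.5)),(D,(75,0,193),(319.2,162.7)),(D,(-42,0,198),(370,173))]
print("all",*fit(w+st,[.51,-.22,0]))
for n in("hook_rest","hook_tip","stand"):
    for r in finder.tip_of(n,"wrist"): print(n,r["xy"],r["p"],at_z("wrist",r["xy"],dict(hook_rest=.19,hook_tip=.198,stand=0)[n]))
E
```

```text
rack [ 0.4767 -0.0095] -2.6502664470640864 -2.3122994875773513 ring [ 0.4799 -0.0131]
stand w [ 0.5146 -0.2228 -2.6312] [[ 0.1213 -0.913 ]
 [ 0.4317 -3.7353]
 [ 0.4635  1.327 ]
 [-1.5491  1.6076]
 [-0.2482 -0.5379]
 [ 0.1904  1.2726]]
all [ 0.5147 -0.2227 -2.6573] [[ 0.103  -1.0781]
 [ 0.4175 -3.8495]
 [ 0.3917  1.23  ]
 [-1.6249  1.4676]
 [-0.2865 -0.7686]
 [ 0.0797  1.0834]
 [-0.0551 -0.2417]
 [-0.3647 -1.2922]
 [ 0.2589  0.1324]
 [ 0.3112  0.2037]]
hook_rest [527.4, 176.2] 0.67 [ 0.5155 -0.2232  0.19  ]
hook_rest [635.2, 288.0] 0.61 [ 0.4278 -0.3139  0.19  ]
hook_tip [524.5, 234.7] 0.76 [ 0.4752 -0.2209  0.198 ]
stand [556.0, 249.8] 0.7 [ 0.4011 -0.3653  0.    ]
stand [444.1, 160.9] 0.57 [ 0.5151 -0.2214  0.    ]
stand [605.0, 65.8] 0.56 [ 0.6124 -0.3968 -0.    ]
```

```bash
python3 -m creep '0 .035 0 0 .08; 0 .034 0 0 .08; 0 0 -.05 0 .08; 0 0 -.06 0 .08; 0 0 -.06 0 .08; 0 0 -.05 0 .08; 0 0 -.03 0 .08; 0 0 0 0 .08'
```

```text
time_s: 14.78
tool_pos: [0.4752, -0.0091, 0.0531]
tool_rot: [-179.9, 0.3, -2.3]
force: [-0.1, -0.9, 0.2]
grip_width: 0.0799
grasp_force: 0.0
```

```bash
python3 -c "
from h import *
im=save('wrist','w3'); cv2.imwrite('pics/c3.png',im[120:420,100:540,::-1])"
```

```text
(no output)
```

View pics/c3.png

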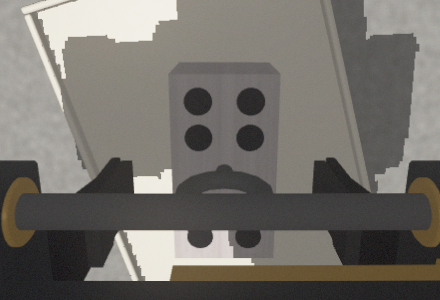

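The rack sits centred between the open fingers (its sides at 170 and 280, the fingers at 132 and 315). Now descend and grip.

```bash
python3 -m creep '0 0 -.015 0 .08; 0 0 -.008 0 .08; 0 0 -.003 0 .08; 0 0 0 0 .08; 0 0 0 0 .06; 0 0 0 0 .04; 0 0 0 0 .04; 0 0 0 0 .04' 25; python3 -m creep '0 0 0 0 .04; 0 0 0 0 .04'
```

```text
time_s: 15.82
tool_pos: [0.4774, -0.0094, 0.0291]
tool_rot: [180.0, -0.0, -2.4]
force: [-0.2, -1.4, 0.1]
grip_width: 0.0478
grasp_force: 3.0
time_s: 16.08
tool_pos: [0.4774, -0.0095, 0.0291]
tool_rot: [180.0, -0.0, -2.4]
force: [-0.5, -0.2, 1.5]
grip_width: 0.0476
grasp_force: 25.0
```

```bash
python3 -m creep '0 0 .004 0 .04; 0 0 .01 0 .04; 0 0 .025 0 .04; 0 0 .04 0 .04; 0 0 .03 0 .04; 0 0 .014 0 .04; 0 0 0 0 .04; 0 0 0 0 .04' 30; python3 - <<'E'
from h import *
np.set_printoptions(precision=4,suppress=True)
print("small tip",tri([ray("scene",(267,157)),ray("side",(422,163))]))
E
```

```text
time_s: 17.08
tool_pos: [0.4764, -0.0094, 0.1508]
tool_rot: [-180.0, 0.1, -2.4]
force: [-0.2, 0.3, -1.0]
grip_width: 0.0481
grasp_force: 30.0
small tip (array([ 0.3759, -0.3556,  0.1365]), [1.9, 1.9])
```

```bash
python3 -m creep '-.008 -.015 .001 0 .04; -.01 -.03 0 0 .04; -.01 -.04 0 0 .04; -.01 -.045 0 0 .04; -.004 -.04 0 0 .04; 0 -.028 0 0 .04; 0 -.011 0 0 .04; 0 0 0 0 .04'; python3 -m creep '0 0 0 0 .04; 0 0 0 0 .04'; python3 - <<'E'
from h import *
np.set_printoptions(precision=4,suppress=True)
for n in("scene","side","wrist"): save(n,n+"4")
a=cv2.imread("pics/scene4.png")[120:270,190:390];b=cv2.imread("pics/side4.png")[110:260,280:480];w=cv2.imread("pics/wrist4.png")
cv2.imwrite("pics/c4.png",np.vstack([np.hstack([cv2.resize(a,(400,300),interpolation=2),cv2.resize(b,(400,300),interpolation=2)]),np.hstack([cv2.resize(w,(400,300)),np.zeros((300,400,3),np.uint8)])]))
for n in("hook_tip","hook_rest","rack_ring"):
  for c in("scene","side","wrist"): print(n,c,[(np.round(r["xy"],1),r["p"]) for r in finder.tip_of(n,c)])
# expected pixels of held ring centre
o=get_obs();t=np.array(o["tool_pos"]);print(t)
for c in("scene","side","wrist"): print(c,"exp ring",proj(c,t+[0,0,.0429]),"tip",proj(c,[.473,-.2209,.198]),"rest",proj(c,[.515,-.2228,.19]))
E
```

```text
time_s: 18.08
tool_pos: [0.4349, -0.2179, 0.1521]
tool_rot: [-179.9, 0.1, -2.4]
force: [0.5, 0.9, -2.7]
grip_width: 0.0476
grasp_force: 30.0
time_s: 18.32
tool_pos: [0.4356, -0.2171, 0.153]
tool_rot: [-180.0, 0.0, -2.2]
force: [0.1, 0.2, -1.8]
grip_width: 0.0475
grasp_force: 30.0
hook_tip scene [(array([276.6, 175.9]), 0.91), (array([196.7, 190.8]), 0.88), (array([264.4, 154.1]), 0.84)]
hook_tip side [(array([423.9, 166.6]), 0.71), (array([339. , 132.7]), 0.68)]
hook_tip wrist [(array([329.2, 246.8]), 0.72)]
hook_rest scene [(array([255.4, 161.1]), 0.9), (array([185.7, 199.8]), 0.71), (array([352.9, 280.2]), 0.19)]
hook_rest side [(array([354.6, 168.9]), 0.86), (array([333.3, 136.3]), 0.83), (array([412.6, 160.3]), 0.71)]
hook_rest wrist [(array([333.8, 103.5]), 0.73)]
rack_ring scene [(array([359.9, 421.1]), 0.87), (array([419.3, 370.6]), 0.73), (array([291.1, 166.4]), 0.67)]
rack_ring side [(array([155.2, 337.4]), 0.63), (array([388.2, 176.3]), 0.56)]
rack_ring wrist [(array([323.4, 351. ]), 0.69)]
[ 0.4353 -0.2184  0.153 ]
scene exp ring [[291.6779 167.6014]] tip [[279.822 174.228]] rest [[266.7302 185.7856]]
side exp ring [[386.9249 178.1107]] tip [[370.2319 173.1392]] rest [[351.5664 171.4567]]
wrist exp ring [[323.2368 350.6023]] tip [[326.349  244.9949]] rest [[327.0476 103.6758]]
```

View pics/c4.png

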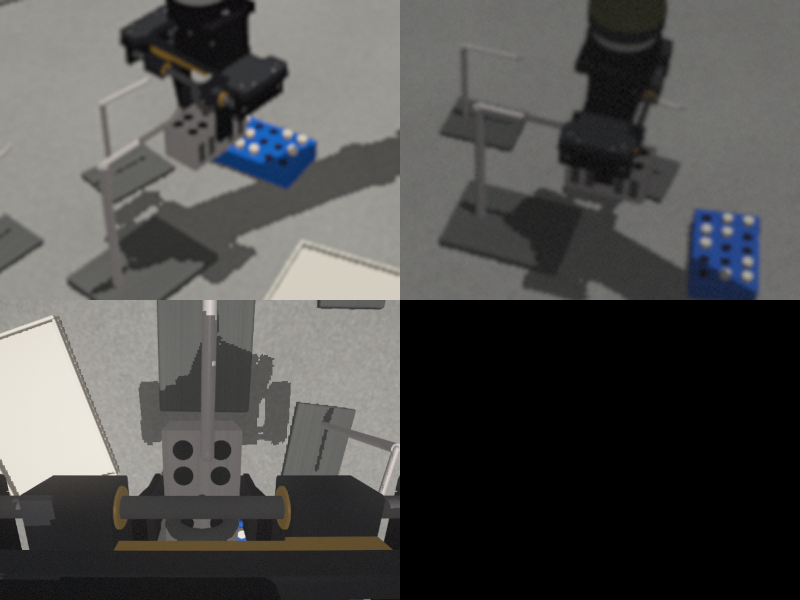

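The wrist crop shows the arm pointing straight at the ring: tip ≈(207,155) in that panel, full-frame ≈(330,247), and the arm at ≈(334,104). Now the lateral offset.

```bash
python3 - <<'E'
from h import *
np.set_printoptions(precision=4,suppress=True)
im=cv2.imread("pics/wrist4.png").astype(int)
for y in (60,90,104,130,160,190,215,235,245):
    print(y,''.join(f"{v:4d}" for v in im[y,312:352].mean(1).astype(int)))
print(get_obs()["tool_pos"])
for p,z in(((334,104),.19),((330,247),.198),((332,170),.19)): print(at_z("wrist",p,z))
E
```

```text
60  102 104 107 106 104 104 102 103 104 104 102  99  98  99 104 106 105 105 108 104 108 114 117 119 116 109 105 104 104 103  99  99  99  98  86  65  62  61  60  60
90  106  80  62  58  63  58  60  59  63  61  72  96  99 103 107 102 106 103 108 107 112 112 118 114 110 104 104 104 101 100 100  98  95  86  64  61  57  60  58  61
104   61  62  61  62  63  61  63  62  63  63  82  97  99 103 105 105 108 107 107 108 110 113 116 113 107 105 104 166 176 166 146 135 124  90  64  58  60  61  61  60
130   58  63  63  59  61  59  60  60  60  57  91 100 103 103 105 102 107 107 106 108 110 112 109 111 109 104 102 101 101 100 101  97  88  64  59  58  61  58  57  60
160   62  59  63  61  62  61  60  61  60  72  96 100 103 103 107 104 106 108 105 109 110 109 108 107 104 107 101 100  99 100  98  88  70  60  60  61  61  60  61  59
190   84  83  83  85  83  87  88  89  83  93  98 102 103 106 105 109 107 107 106 108 109 109 106 105 104 104 102  99  96  99  94  88  83  89  87  87  84  85  86  84
215  104 105 108 105 106 103 106 107 103  99 100 103 106 104 106 106 106 108 109 105 107 106 107 104 104 101 102  98 100  98  99 103 102 104 109 106 109 108 106 107
235  105 105 106 108 104 101 106 107 101 101 104 104 106 106 107 106 107 104 108 108 105 107 105 102 103 105 102  99 101  97  85  56  40  40  40  37  37  41  33  39
245  107 105 104 105 104 104 104 109 101  99 102 104 105 107 106 106 108 106 112 116 114 108 110 107 105 101 100 101  99  98  85  56  36  39  40  38  40  40  43  39
[ 0.4353 -0.2184  0.153 ]
[ 0.5148 -0.2249  0.19  ]
[ 0.4723 -0.222   0.198 ]
[ 0.4952 -0.2236  0.19  ]
```

```bash
python3 -m creep '0 -.0024 -.002 0 .04; .01 -.0005 0 0 .04; .01 -.0005 0 0 .04; .01 -.0005 0 0 .04; 0 0 0 0 .04; 0 0 0 0 .04'
```

```text
time_s: 19.68
tool_pos: [0.4652, -0.2222, 0.1509]
tool_rot: [-180.0, 0.0, -2.3]
force: [-0.7, -0.2, -2.1]
grip_width: 0.0479
grasp_force: 30.0
```

```bash
python3 -m creep '.01 -.0005 0 0 .04; .01 -.0005 0 0 .04; .005 0 0 0 .04; 0 0 0 0 .04; 0 0 0 0 .04'; python3 - <<'E'
from h import *
for n in("scene","side","wrist"): save(n,n+"5")
a=cv2.imread("pics/scene5.png")[130:230,210:343];b=cv2.imread("pics/side5.png")[120:220,300:433];w=cv2.imread("pics/wrist5.png")
cv2.imwrite("pics/c5.png",np.vstack([np.hstack([cv2.resize(a,(400,300),interpolation=2),cv2.resize(b,(400,300),interpolation=2)]),np.hstack([cv2.resize(w,(400,300)),cv2.resize(w[200:400,190:457],(400,300))])]))
E
```

```text
time_s: 20.3
tool_pos: [0.4901, -0.2233, 0.1509]
tool_rot: [-180.0, 0.0, -2.4]
force: [-1.3, -0.1, -2.0]
grip_width: 0.0476
grasp_force: 30.0
```

View pics/c5.png

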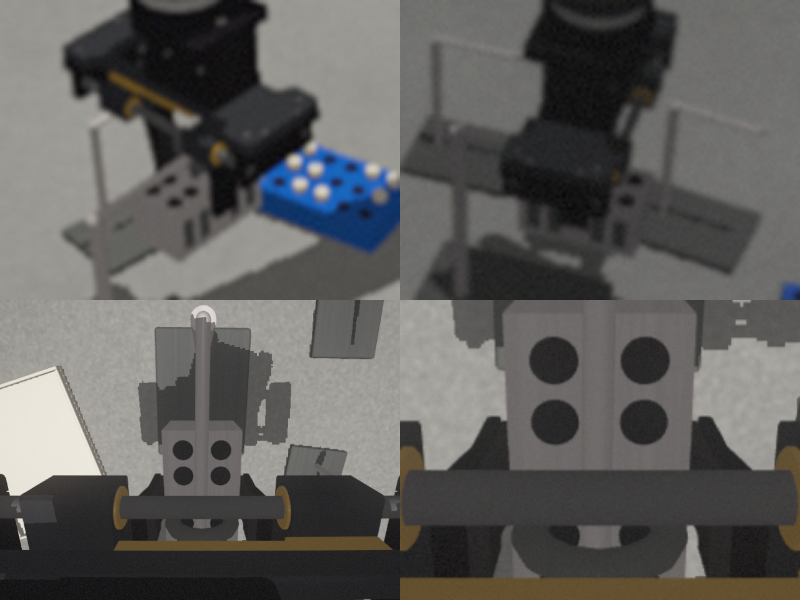

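The wrist view shows the arm running through the ring, centred at ≈(598,545) in the bottom-right panel, with no contact force. Now on to hook_rest, then lower.

```bash
python3 -m creep '.01 -.0005 0 0 .04; .01 -.0005 0 0 .04; .004 0 -.004 0 .04; 0 0 -.004 0 .04; 0 0 -.002 0 .04; 0 0 0 0 .04; 0 0 0 0 .04'; python3 -m creep '0 0 -.001 0 .04; 0 0 0 0 .04'; python3 -m creep '0 0 -.001 0 .04; 0 0 0 0 .04'
```

```text
time_s: 21.32
tool_pos: [0.5143, -0.2244, 0.1412]
tool_rot: [180.0, -0.0, -2.4]
force: [0.7, -0.7, -1.1]
grip_width: 0.0479
grasp_force: 30.0
time_s: 21.58
tool_pos: [0.5143, -0.2244, 0.1401]
tool_rot: [180.0, 0.0, -2.4]
force: [0.6, -0.1, -2.4]
grip_width: 0.0479
grasp_force: 30.0
time_s: 21.82
tool_pos: [0.5143, -0.2243, 0.139]
tool_rot: [180.0, 0.0, -2.4]
force: [0.3, 0.7, -1.8]
grip_width: 0.0476
grasp_force: 30.0
```

Expected contact is at TCP ≈ 0.1386.

```bash
for i in 1; do python3 -m creep '0 0 -.0007 0 .04; 0 0 0 0 .04'; python3 -m creep '0 0 -.0007 0 .04; 0 0 0 0 .04'; done
```

```text
time_s: 22.08
tool_pos: [0.5144, -0.2243, 0.1386]
tool_rot: [180.0, -0.0, -2.4]
force: [-0.5, -0.3, 0.2]
grip_width: 0.048
grasp_force: 30.0
time_s: 22.32
tool_pos: [0.5146, -0.2244, 0.1384]
tool_rot: [180.0, -0.0, -2.4]
force: [-1.7, 1.1, 4.4]
grip_width: 0.0475
grasp_force: 30.0
```

```bash
python3 -m creep '0 0 .0004 0 .046; 0 0 0 0 .05; 0 0 0 0 .054; 0 0 0 0 .06; 0 0 0 0 .068; 0 0 0 0 .078; 0 0 0 0 .08; 0 0 0 0 .08'; python3 - <<'E'
from h import *
save("wrist","w6"); im=cv2.imread("pics/w6.png")[200:400,187:453]; a=save("scene","scene6")[130:230,210:343,::-1]
cv2.imwrite("pics/c6.png",np.hstack([cv2.resize(im,(400,300)),cv2.resize(a,(400,300))]))
E
```

```text
time_s: 23.32
tool_pos: [0.5143, -0.2243, 0.1381]
tool_rot: [180.0, 0.0, -2.4]
force: [1.5, -0.8, -1.4]
grip_width: 0.0791
grasp_force: 0.0
```

View pics/c6.png

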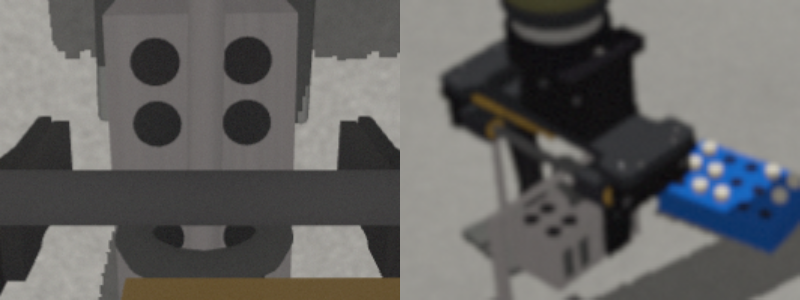

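The rack hangs free between the open fingers (sides at 105 and 297, fingers at 70 and 340). Going straight up and away.

```bash
python3 -m creep '0 0 .01 0 .08; 0 0 .02 0 .08; 0 0 .03 0 .08; 0 0 .04 0 .08; 0 0 .04 0 .08; -.01 .05 .02 0 .08; -.01 .06 0 0 .08; 0 .06 0 0 .08'; python3 -m creep '0 .05 0 0 .08; 0 .05 0 0 .08; 0 0 0 0 .08; 0 0 0 0 .08; 0 0 0 0 .08; 0 0 0 0 .08; 0 0 0 0 .08; 0 0 0 0 .08';  python3 - <<'E'
from h import *
f=[]
from h import *
a1=save("scene","s7"); d1=save("side","d7")
for i in range(10): a2=cams.read_camera("scene")
print(np.abs(a1[130:260,200:330].astype(int)-a2[130:260,200:330]).mean())
s=a2[130:230,210:343,::-1];d=d1[120:220,290:423,::-1]
cv2.imwrite("pics/c7.png",np.hstack([cv2.resize(s,(400,300)),cv2.resize(d,(400,300))]))
E
```

```text
time_s: 24.42
tool_pos: [0.494, -0.0527, 0.2994]
tool_rot: [179.9, -0.1, -2.4]
force: [1.1, 0.0, 0.6]
grip_width: 0.08
grasp_force: 0.0
time_s: 25.42
tool_pos: [0.4943, 0.0454, 0.298]
tool_rot: [180.0, 0.0, -2.4]
force: [0.4, 0.2, -0.3]
grip_width: 0.0802
grasp_force: 0.0
0.6047928994082841
```

View pics/c7.png

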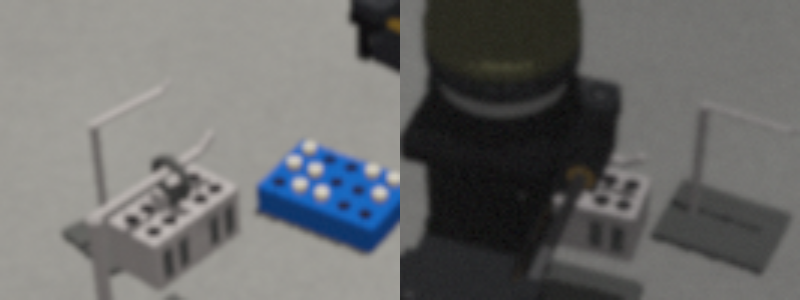

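The rack hangs level by its ring on the large stand's arm (ring at (170,175) in the left panel). It is still, and the robot is clear.

```bash
python3 -m creep '0 0 0 0 .08; 0 0 0 0 .08; 0 0 0 0 .08; 0 0 0 0 .08'; python3 -c "
from h import *
print(ticket.sign_off())"
```

```text
time_s: 26.52
tool_pos: [0.4943, 0.0457, 0.298]
tool_rot: [180.0, 0.0, -2.4]
force: [-0.0, -0.5, -0.6]
grip_width: 0.0799
grasp_force: 0.0
the job is handed in; nothing more can be done
None
```

The rack was lifted from the bath, set down on the drip tray and released, then regrasped by its long sides and hung by its ring on the large stand's hook; I handed the job in at about 26.5 s with the rack hanging still and the robot clear of it.

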